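# Set out the soldering supplies between reader and adapter

### The job

Set the bench up for repairing the card reader: three cork coasters lie in a row between the black card reader and the black power adapter. Stand the small clear bottle upright on the coaster next to the reader, the tub of brass wool on the coaster next to the adapter and the solder spool flat on the middle coaster between them, each well centred on its coaster, and put the little blue relay, right way up, centred on top of the spool where it cannot get lost. Leave the reader and the adapter where they are.

Things in the scene. Friction and masses are not known exactly. Their poses are not given: they have to be found in the camera images.
- spool_mid (a point): flat white reel of solder wire lying on its flange (axis upright): 54 mm across, 30 mm high, 0.22 kg, flat top with a small central hole. Point at its centre, half-way up; z is its axis, upward.
- bottle_mid (a point): small clear bottle with green liquid and a white screw cap, standing: body 36 mm across and straight up to 66 mm, cap 20 mm across, 82 mm high in all, about 0.09 kg. Point at its centre, 41 mm above its foot; z upward.
- tub_mid (a point): low round yellow tub of brass wool (tip cleaner): 44 mm across, 25 mm high, bulging widest at mid height, 0.06 kg. Point at its centre, half-way up; z upward.
- spare_relay_mid (a point): small blue box-shaped relay on a black foot: 24 mm along its x, 30 mm along its y (its case is 22 x 28 mm), 24 mm high, 0.03 kg. Point at its centre, half-way up; z upward.
- coaster_a: round cork coaster, 68 mm across and 4 mm thick, fixed to the bench; origin at the centre of its underside, on the bench. One of three alike that form a row about 95 mm apart, the row running from the card reader to the power adapter; which of the three is first, middle and last changes from start to start and has nothing to do with the letter.
- coaster_b: round cork coaster, 68 mm across and 4 mm thick, fixed to the bench; origin at the centre of its underside, on the bench. One of three alike that form a row about 95 mm apart, the row running from the card reader to the power adapter; which of the three is first, middle and last changes from start to start and has nothing to do with the letter.
- coaster_c: round cork coaster, 68 mm across and 4 mm thick, fixed to the bench; origin at the centre of its underside, on the bench. One of three alike that form a row about 95 mm apart, the row running from the card reader to the power adapter; which of the three is first, middle and last changes from start to start and has nothing to do with the letter.
- reader: long black swipe card reader with a light grey side, a loose bystander and landmark: 50 mm along its x, 132 mm along its y, 44 mm high; stands beyond one end of the row of coasters (left or right end, changes), about 127 mm from the nearest coaster's centre. Origin at the centre of its underside. Not to be moved.
- mains_adapter: small black mains power adapter, a loose bystander and landmark: 64 x 66 mm, 28 mm high; lies beyond the other end of the row, about 127 mm from the nearest coaster's centre. Origin at the centre of its underside. Not to be moved.

How it is judged (in metres and radians):
At the end, for the whole second after the job is handed in: Upright, at rest and released: bottle on the coaster nearest the reader, tub on the one nearest the adapter, spool on the middle one, each within 13 mm of its coaster's centre, and the relay upright on the spool's top within 11 mm of its centre (((horizontal distance between bottle_mid and coaster_a below 0.013 m and horizontal distance between coaster_a and reader below 0.175 m and horizontal distance between coaster_a and mains_adapter above 0.175 m) or (horizontal distance between bottle_mid and coaster_b below 0.013 m and horizontal distance between coaster_b and reader below 0.175 m and horizontal distance between coaster_b and mains_adapter above 0.175 m) or (horizontal distance between bottle_mid and coaster_c below 0.013 m and horizontal distance between coaster_c and reader below 0.175 m and horizontal distance between coaster_c and mains_adapter above 0.175 m)) and height (world z) of bottle_mid between 0.041 and 0.049 m and angle between each of bottle_mid, spool_mid, tub_mid, spare_relay_mid's own z axis and vertical below 0.1 rad and ((horizontal distance between spool_mid and coaster_a below 0.013 m and horizontal distance between coaster_a and reader above 0.175 m and horizontal distance between coaster_a and mains_adapter above 0.175 m) or (horizontal distance between spool_mid and coaster_b below 0.013 m and horizontal distance between coaster_b and reader above 0.175 m and horizontal distance between coaster_b and mains_adapter above 0.175 m) or (horizontal distance between spool_mid and coaster_c below 0.013 m and horizontal distance between coaster_c and reader above 0.175 m and horizontal distance between coaster_c and mains_adapter above 0.175 m)) and height (world z) of spool_mid between 0.015 and 0.023 m and ((horizontal distance between tub_mid and coaster_a below 0.013 m and horizontal distance between coaster_a and mains_adapter below 0.175 m and horizontal distance between coaster_a and reader above 0.175 m) or (horizontal distance between tub_mid and coaster_b below 0.013 m and horizontal distance between coaster_b and mains_adapter below 0.175 m and horizontal distance between coaster_b and reader above 0.175 m) or (horizontal distance between tub_mid and coaster_c below 0.013 m and horizontal distance between coaster_c and mains_adapter below 0.175 m and horizontal distance between coaster_c and reader above 0.175 m)) and height (world z) of tub_mid between 0.0125 and 0.0205 m and horizontal distance between spare_relay_mid and spool_mid below 0.011 m and z of spare_relay_mid in the frame of spool_mid between 0.023 and 0.031 m and linear speed of each of spool, bottle, tub, spare_relay below 0.02 m/s and angular speed of each of spool, bottle, tub, spare_relay below 0.2 rad/s); the robot touches nothing.
It fails at once if the card reader is moved by more than 20 mm (distance of reader from where it was at the start of the episode above 0.02 m).
It fails at once if the power adapter is moved by more than 20 mm (distance of mains_adapter from where it was at the start of the episode above 0.02 m).
It also fails if it takes over 109 s, if anything falls off the work surface, if the arm or the gripper's body presses on something with over 40 N, if the wrist force passes 120 N, or if a joint passes its speed limit or range.

### The arm

A 6-joint arm with a two-finger parallel gripper is mounted at the origin on a cart in front of the work surface, level with it; the furniture and walls round the work are solid. World frame = base frame: x ahead of the robot, y to its left, z up, the work surface at z = 0. Lengths are in mm, angles in rad, forces in N, time in s.
With the tool pointing down it reaches from about 350 to 875 mm from the base axis. Payload 4.2 kg.
Tool frame: the origin (TCP) lies at the very end of the fingers, on their centre line; the grasp point (between the pads) lies 19 mm behind it; z points along the fingers, y is the line along which they close (so a half turn about z gives the same grasp; the last joint's range is limited). The gripper opens to 85 mm and grips with 20 to 120 N. Pads are 22 mm wide; open, the fingers measure 114 mm over their backs; the gripper's body (76 mm by 85 mm) begins 54 mm behind the grasp point. The pads swing forward as they close: fully open they stand 13 mm farther back than shut.
Start: joints at [1.426, 0.385, 0.008, 0, -1.194, -0.259], TCP at [245.539, 574.726, 231.312] pointing down, gripper open.
Joint ranges: [-3.14, 3.14], [-1.21, 2.06], [-1.07, 1.41], [-3.16, 2.05], [-2.99, -0.16], [-3.1, 3.1]. Speed limits (rad/s): [2.79, 2.79, 3.14, 3.14, 3.14, 3.14].

### API

Orientations are given as a unit quaternion [x, y, z, w].
In Python, from bench import read_state, get_image, camera_model, job_done gives the robot as it stands.
- The arm moves only by the shell command python3 -m handwheel 'ROWS'. ROWS is JSON, a list of rows, each a list of 7 numbers: the shift along the tool's x, y, z in m, then the turn, a rotation vector about the tool's x, y, z in rad, then the gripper's target within -1 to 1 (fully open at 1, half-way at 0, shut at -1). In form: [[dx, dy, dz, wx, wy, wz, jaw], ...]. A call has 1 to 10 rows; each row is the pose to reach, as a shift and turn from the pose commanded when the call began, along the tool's axes at that moment; what a row does not reach only later rows make up. A row lasts 1/8 s, in which the tool goes at most 62.5 mm and 10.7 degrees, less where a joint would pass 70% of its speed; a pose out of reach is approached as far as the arm can. A call with a gripper value outside its range is refused whole. The fingers move at their own pace and stop on an object; the grip force is fixed at half the most. Time passes only in rows, so rows that repeat a pose let the fingers close. It gives the time, the measured TCP pose, the force, the opening and the grip force at its end, in the units of the state.
- read_state(): the state, without advancing time (a new reading comes with each control period).
- get_image(name): name is "side" or "top" or "wrist"; returns (picture, depth): 420x560x3 uint8, blue, green, red; 420x560 float32, mm along the optical axis (not along the pixel's ray), 0 where there is no reading.
- camera_model(name): a dict with "K" (3x3 intrinsics, pixels), "rvec" (rotation vector, rad) and "tvec" (3), from world to camera coordinates, as OpenCV has them; the wrist camera has in their place "hand_eye" (4x4, takes a point from camera to tool coordinates, whose origin is the TCP and whose axes are the flange's). Camera axes: x right, y down, z forward; pixel columns grow to the right and rows downward; lengths in mm; the calibration is good to about 2 mm. The wrist camera is an equidistant fisheye: a pixel r from the principal point sees the ray r / f radians off the axis. A picture is of the moment at which its call begins: read the wrist's pose just before it. camera_model takes no time and is no camera call.
- job_done(): hands the job in; it is judged then, once.
The state is a dict: "clock": time; "joints": joint angles; "joint_vel": joint speeds; "joint_efforts": joint torques, N m; "position": TCP position; "ee_rot": TCP orientation; "contact_force": force on the tool from outside, world axes, zero at the start; "wrist_torque": the same for the moment, N m; "gripper_width": finger opening in mm; "grasp_force": force on a finger pad.
Only numpy, scipy, OpenCV 4.12 (cv2) and the standard library are available. Lean on these libraries where they do the work, as an engineer would, in place of code of your own. Each camera call takes 0.05 s, during which the arm holds its last target. There are 200 camera calls.

## Working session

There is one attempt and no reset: what is moved stays moved. The work goes in short steps, Python scripts to look and compute and a shell command to move; the robot and the scene stay as the last step left them, time stands still between calls to the robot, and variables do not carry over. Pictures are saved under pics/ and viewed, at most 14 in all, crops included, and the job is handed in when it is done.

```bash
mkdir -p pics
python3 - <<'E'
from bench import *
import cv2
print(read_state())
for n in("top","side"):
    p,d=get_image(n); cv2.imwrite(f"pics/{n}0.png",p); import numpy as np; np.save(f"pics/{n}0.npy",d)
    print(camera_model(n))
print(camera_model("wrist"))
E
```

```text
{'clock': 0.0, 'joints': array([ 1.42562229e+00,  3.85548808e-01,  6.61876415e-03, -4.94895557e-04,
       -1.19401096e+00, -2.58624373e-01]), 'joint_vel': array([-0.00097262, -0.00041038, -0.00049464,  0.00067935, -0.00020059,
        0.00015625]), 'joint_efforts': array([-8.30009367e-05, -3.92292058e+01,  1.88392532e+01,  4.18630064e+00,
       -4.63417004e-03,  5.86631501e-06]), 'position': array([245.31037914, 574.20331235, 230.22411504]), 'ee_rot': array([ 9.79668597e-01, -2.00619632e-01, -1.68826174e-04,  1.08365355e-03]), 'contact_force': array([-0.04784804, -0.41319159,  0.36688545]), 'wrist_torque': array([0.0126227 , 0.03255537, 0.00892253]), 'grasp_force': 0.0, 'gripper_width': 85.68588502779544}
{'K': array([[441.30111614,   0.        , 278.06165416],
       [  0.        , 441.30111614, 208.10201699],
       [  0.        ,   0.        ,   1.        ]]), 'rvec': array([ 2.17217947, -2.23475277,  0.06772574]), 'tvec': array([  33.16802561,  519.46801339, 1082.9653148 ])}
{'K': array([[412.46447987,   0.        , 276.67782363],
       [  0.        , 412.46447987, 208.1554355 ],
       [  0.        ,   0.        ,   1.        ]]), 'rvec': array([ 0.36233393,  2.73861583, -1.2727657 ]), 'tvec': array([ 512.32100691,  -56.8792958 , 1022.6944474 ])}
{'K': array([[325.1922621 ,   0.        , 280.94496159],
       [  0.        , 325.1922621 , 209.18669268],
       [  0.        ,   0.        ,   1.        ]]), 'hand_eye': array([[ 8.10922600e-05, -9.49915287e-01, -3.12507506e-01,
         7.94675576e+01],
       [ 9.99999943e-01,  1.79568910e-04, -2.86338714e-04,
        -1.67752607e-01],
       [ 3.28114154e-04, -3.12507465e-01,  9.49915247e-01,
        -1.42209025e+02],
       [ 0.00000000e+00,  0.00000000e+00,  0.00000000e+00,
         1.00000000e+00]])}
```

View pics/top0.png

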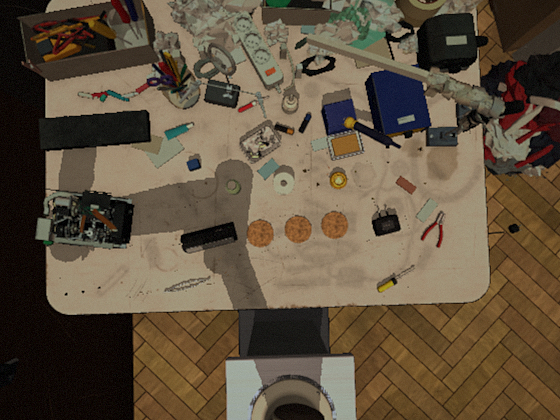

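View pics/side0.png

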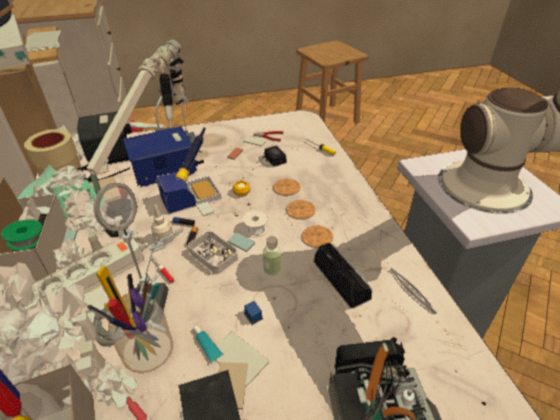

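The top view shows the reader at (208,236) and the adapter at (385,221), with coasters at (260,232), (298,229) and (334,224). The bottle is at (232,186), the spool at (284,180), the tub at (338,180) and the relay at (194,162). The side view shows the same items, with the bottle at (272,257), spool (255,222), tub (241,187) and relay (253,312). Next I'll enlarge crops of both.

```bash
cat > h.py <<'E'
import numpy as np, cv2
from scipy.spatial.transform import Rotation as R
from bench import *
def cam(n):
    m=camera_model(n); return m["K"],R.from_rotvec(m["rvec"]).as_matrix(),m["tvec"]
def ray(n,uv):
    K,Rm,t=cam(n); return -Rm.T@t, Rm.T@np.linalg.inv(K)@np.array([*uv,1.])
def onplane(n,uv,z):
    c,d=ray(n,uv); return c+d*(z-c[2])/d[2]
def tri(a,b):
    (c,d),(e,f)=a,b; d=d/np.linalg.norm(d); f=f/np.linalg.norm(f)
    s=np.linalg.lstsq(np.c_[d,-f],e-c,rcond=None)[0]
    p,q=c+s[0]*d,e+s[1]*f; return (p+q)/2,np.linalg.norm(p-q)
def wray(uv,pos,quat):
    m=camera_model("wrist");K=m["K"];H=m["hand_eye"]
    x=np.array([(uv[0]-K[0,2]),(uv[1]-K[1,2])]);r=np.hypot(*x);th=r/K[0,0]
    d=np.array([*(x/max(r,1e-9)*np.sin(th)),np.cos(th)])
    Q=R.from_quat(quat).as_matrix(); return pos+Q@H[:3,3],Q@H[:3,:3]@d
def wplane(uv,z,pos,quat):
    c,d=wray(uv,pos,quat); return c+d*(z-c[2])/d[2]
E
python3 - <<'E'
from h import *
p=cv2.imread("pics/top0.png");c=cv2.resize(p[140:260,180:340],None,fx=5,fy=5,interpolation=cv2.INTER_CUBIC);cv2.imwrite("pics/topc.png",c)
p=cv2.imread("pics/side0.png");c=cv2.resize(p[170:330,220:380],None,fx=3.7,fy=3.7,interpolation=cv2.INTER_CUBIC);cv2.imwrite("pics/sidec.png",c)
for n in("top","side"):
    K,Rm,t=cam(n); print(n,[ (K@(Rm@np.array(q)+t)/(Rm@np.array(q)+t)[2])[:2].round() for q in([245,574,230.],[0,0,0.])])
E
```

```text
top [array([ -2., 352.]), array([292., 420.])]
side [array([706., 379.]), array([483., 185.])]
```

View pics/topc.png

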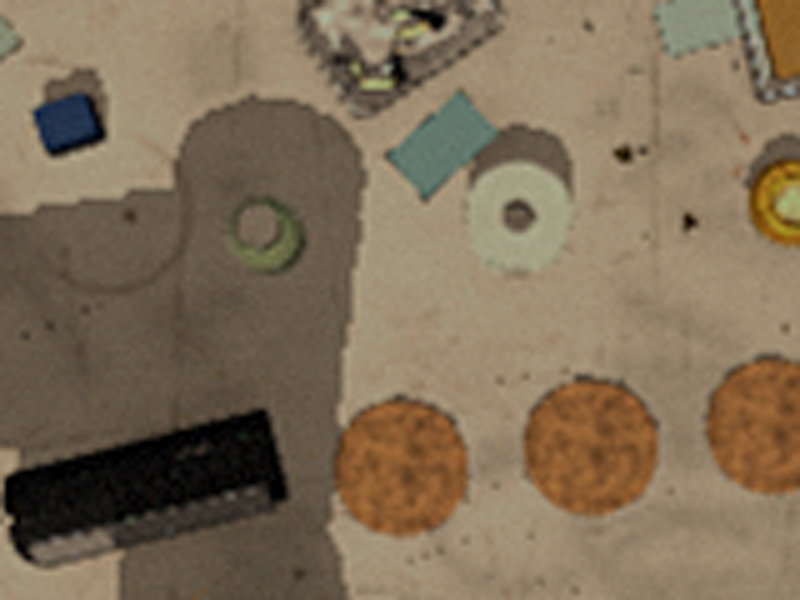

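View pics/sidec.png

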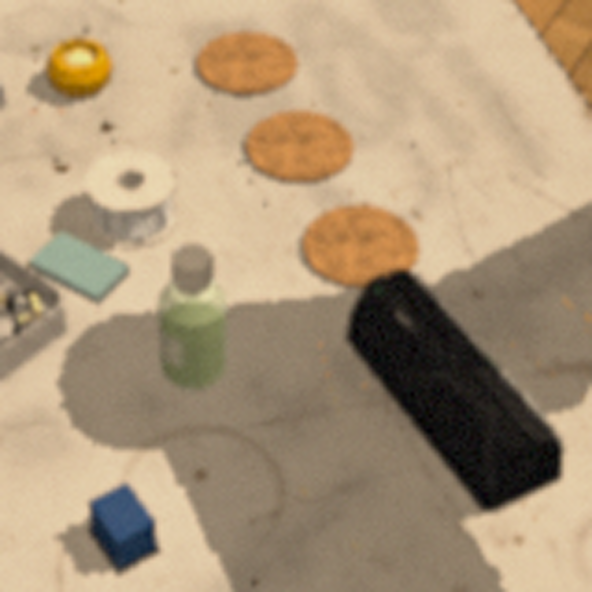

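The crops show (crop px, top, 5×): coasters (402,466), (591,446), (773,424); spool hole (519,215), cap (258,226), tub (792,204), relay (67,122). Side, 3.7×: coasters (360,246), (299,147), (247,63); spool hole (131,181), cap (192,253), tub top (82,57), relay top (123,505).

Run:
```python
from h import *
T=dict(L=(402,466),M=(591,446),R=(773,424),spool=(519,215),cap=(258,226),tub=(791,203),relay=(67,120))
S=dict(L=(360,246),M=(299,147),R=(247,63),spool=(131,181),cap=(192,253),tub=(82,57),relay=(123,505))
f=lambda q,k,o:[(q[i]+.5)/k-.5+o[i] for i in(0,1)]
for k in T:
    a=f(T[k],5,(180,140));b=f(S[k],3.7,(220,170))
    p,g=tri(ray("top",a),ray("side",b)); print(k,p.round(1),g.round(1),onplane("top",a,p[2]).round(1))
# relay
p=cv2.imread("pics/top0.png").astype(int)
m=((p[...,0]-p[...,2])>25).astype(np.uint8); m[:140]=0;m[175:]=0;m[:,:180]=0;m[:,215:]=0
ys,xs=np.nonzero(m); print(len(xs),cv2.minAreaRect(np.c_[[onplane("top",(x,y),24)[:2] for x,y in zip(xs,ys)]].astype(np.float32)))
```

```text
L [459.2  65.5   4. ] 2.3 [460.3  65.1   4. ]
M [466.5 -29.2   3.4] 2.2 [467.5 -29.5   3.4]
R [ 474.6 -120.4    4.1] 2.7 [ 475.9 -120.9    4.1]
spool [580.3   4.1  30.5] 2.4 [581.4   3.8  30.5]
cap [573.2 126.7  85.6] 1.3 [573.8 126.5  85.6]
tub [ 583.3 -130.5   23.8] 2.3 [ 584.4 -130.8   23.8]
relay [633.3 224.4  27.7] 2.6 [634.6 224.1  27.7]
97 ((634.2909545898438, 225.58843994140625), (21.172996520996094, 26.366342544555664), 17.10296058654785)
```

```bash
cat > go.py <<'E'
import sys
from h import *
def goto(x,y,z,yaw):
    s=read_state(); Q=R.from_quat(s["ee_rot"]); T=R.from_euler("ZX",[yaw,180],degrees=True)
    d=Q.inv().apply(np.array([x,y,z])-s["position"])/1000; w=(Q.inv()*T).as_rotvec()
    print("pos",s["position"].round(1),"d",d.round(4),"w",w.round(4),"t",round(s["clock"],2),"w",round(s["gripper_width"],1))
if __name__=="__main__":
    a=list(map(float,sys.argv[1:]))
    for i in range(0,len(a),4): goto(*a[i:i+4])
E
python3 -m handwheel '[[0.055,0.033,0.003,0,0,-0.15,1],[0.105,0.062,0.006,0,0,-0.3,1],[0.155,0.092,0.01,0,0,-0.404,1],[0.21,0.125,0.014,0,0,-0.404,1],[0.265,0.157,0.018,0,0,-0.404,1],[0.32,0.19,0.021,0,0,-0.404,1],[0.37,0.22,0.025,0,0,-0.404,1],[0.42,0.25,0.028,0,0,-0.404,1],[0.46,0.273,0.031,0,0,-0.404,1],[0.4777,0.2831,0.031,0,0,-0.404,1]]'; python3 go.py 573.5 126.6 200 0
```

```text
clock: 1.35
position: [574.2, 124.5, 199.3]
ee_rot: [1.0, -0.001, -0.001, 0.0]
contact_force: [-0.0, -0.3, 0.7]
gripper_width: 85.3
grasp_force: 0.0
pos [574.2 124.5 199.3] d [-0.0007 -0.0021 -0.0007] w [ 0.0007  0.0018 -0.0027] t 1.35 w 85.3
```

Run:
```python
from h import *
s=read_state();p,d=get_image("wrist");cv2.imwrite("pics/w1.png",p);print(list(s["position"]),list(s["ee_rot"]))
```

```text
[np.float64(574.1815927919064), np.float64(124.52397045843804), np.float64(199.3121098770779)] [np.float64(0.9999986698859425), np.float64(-0.0013316946569405896), np.float64(-0.0008764266898765161), np.float64(0.00034451697138482425)]
```

View pics/w1.png

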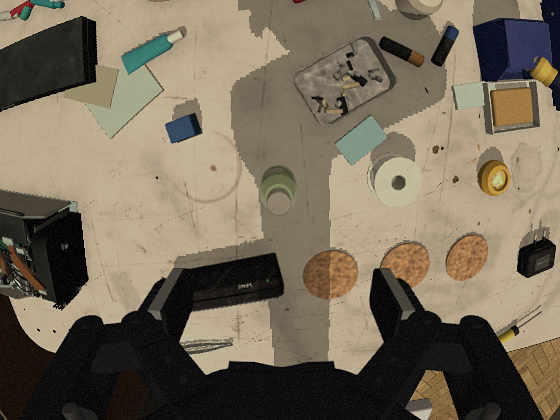

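The wrist view shows the cap at about (279,203), spool hole (399,183), tub (494,178), relay (183,128), and coasters (331,274), (405,265), (467,257).

```bash
python3 - <<'E'
from h import *
pos=np.array([574.18,124.52,199.31]);q=[0.9999987,-0.0013317,-0.0008764,0.0003445]
for k,uv,z in [("cap",(279,203),82),("spool",(399,183),30),("tub",(494,178),24),("relay",(182,126),24),("L",(331,274),4),("M",(405,265),4),("R",(467,257),4)]:
    print(k,wplane(uv,z,pos,q).round(1))
E
python3 go.py 573.5 126.5 22 0
```

```text
cap [573.7 126.6  82. ]
spool [579.1   3.4  30. ]
tub [ 586.7 -123.7   24. ]
relay [636.6 223.4  24. ]
L [460.5  65.3   4. ]
M [469.4 -28.1   4. ]
R [ 475.6 -119.2    4. ]
pos [575.  123.9 199.5] d [-0.0014 -0.0028  0.1775] w [ 0.001   0.0009 -0.003 ] t 1.4 w 85.0
```

```bash
python3 -m handwheel '[[-0.001,-0.0025,0.04,0,0,0,1],[-0.001,-0.0025,0.08,0,0,0,1],[-0.001,-0.0025,0.12,0,0,0,1],[-0.001,-0.0025,0.15,0,0,0,1],[-0.001,-0.0025,0.17,0,0,0,1],[-0.001,-0.0025,0.177,0,0,0,1],[-0.001,-0.0025,0.177,0,0,0,0],[-0.001,-0.0025,0.177,0,0,0,-1],[-0.001,-0.0025,0.177,0,0,0,-1],[-0.001,-0.0025,0.177,0,0,0,-1]]';python3 -m handwheel '[[0,0,0,0,0,0,-1],[0,0,0,0,0,0,-1],[0,0,-0.02,0,0,0,-1],[0,0,-0.05,0,0,0,-1]]'; python3 go.py 460 65.2 60 0 460 65.2 27 0
```

```text
clock: 2.65
position: [573.3, 129.4, 24.7]
ee_rot: [1.0, 0.0, 0.001, -0.0]
contact_force: [-1.4, 0.2, 7.1]
gripper_width: 34.2
grasp_force: 59.4
clock: 3.15
position: [571.6, 128.8, 72.7]
ee_rot: [1.0, -0.0, -0.001, 0.0]
contact_force: [0.3, -0.2, -0.9]
gripper_width: 33.9
grasp_force: 59.7
pos [571.6 128.8  72.7] d [-0.1115  0.0636  0.0131] w [ 0.001   0.0028 -0.0003] t 3.15 w 33.9
pos [571.6 128.8  72.7] d [-0.1114  0.0636  0.0461] w [ 0.001   0.0028 -0.0003] t 3.15 w 33.9
```

```bash
python3 -m handwheel '[[-0.02,0.011,0,0,0,0,-1],[-0.05,0.028,0,0,0,0,-1],[-0.08,0.045,0,0,0,0,-1],[-0.1,0.057,0,0,0,0,-1],[-0.11,0.063,0,0,0,0,-1],[-0.113,0.064,0,0,0,0,-1],[-0.113,0.064,0.02,0,0,0,-1],[-0.113,0.064,0.035,0,0,0,-1],[-0.113,0.064,0.042,0,0,0,-1],[-0.113,0.064,0.045,0,0,0,-1]]';python3 -m handwheel '[[0,0,0,0,0,0,-1],[0,0,0,0,0,0,-1]]'
```

```text
clock: 4.4
position: [460.3, 65.4, 28.6]
ee_rot: [1.0, 0.001, 0.0, 0.0]
contact_force: [-5.3, 0.4, 18.9]
gripper_width: 33.9
grasp_force: 61.7
clock: 4.65
position: [460.3, 65.5, 28.7]
ee_rot: [1.0, 0.0, 0.001, -0.0]
contact_force: [0.3, 0.4, 0.4]
gripper_width: 34.0
grasp_force: 59.9
```

```bash
python3 -m handwheel '[[0,0,0.001,0,0,0,-1],[0,0,0.001,0,0,0,-1],[0,0,0.001,0,0,0,-0.2],[0,0,0.001,0,0,0,0.15],[0,0,0.001,0,0,0,0.15],[0,0,0.001,0,0,0,0.15],[0,0,-0.03,0,0,0,0.15],[0,0,-0.075,0,0,0,0.15],[0,0,-0.12,0,0,0,0.3],[0,0,-0.12,0,0,0,1]]'; python3 go.py 580 3.7 90 0 580 3.7 3 0
```

```text
clock: 5.9
position: [461.8, 66.1, 151.7]
ee_rot: [1.0, 0.0, 0.004, -0.002]
contact_force: [0.4, 0.8, -0.4]
gripper_width: 71.7
grasp_force: 0.0
pos [461.8  66.1 151.7] d [0.1176 0.0627 0.0625] w [-0.0034 -0.0078  0.0008] t 5.9 w 71.7
pos [461.8  66.1 151.7] d [0.117  0.063  0.1495] w [-0.0034 -0.0078  0.0008] t 5.9 w 71.7
```

```bash
python3 -m handwheel '[[0.04,0.02,0,0,0,0,1],[0.08,0.042,0.01,0,0,0,1],[0.11,0.057,0.03,0,0,0,1],[0.12,0.062,0.06,0,0,0,1],[0.12,0.062,0.095,0,0,0,1],[0.12,0.062,0.125,0,0,0,1],[0.12,0.062,0.14,0,0,0,1],[0.12,0.062,0.1455,0,0,0,1],[0.12,0.062,0.1455,0,0,0,1],[0.12,0.062,0.1455,0,0,0,1]]'; python3 -m handwheel '[[0,0,0,0,0,0,0.5],[0,0,0,0,0,0,0],[0,0,0,0,0,0,-1],[0,0,0,0,0,0,-1],[0,0,0,0,0,0,-1],[0,0,0,0,0,0,-1],[0,0,-0.02,0,0,0,-1],[0,0,-0.05,0,0,0,-1],[0,0,-0.05,0,0,0,-1],[0,0,-0.05,0,0,0,-1]]'
```

```text
clock: 7.15
position: [580.4, 3.5, 3.9]
ee_rot: [1.0, 0.0, 0.001, -0.0]
contact_force: [-0.4, -0.1, -0.5]
gripper_width: 85.2
grasp_force: 0.0
clock: 8.4
position: [578.5, 3.1, 51.7]
ee_rot: [1.0, -0.0, -0.001, -0.0]
contact_force: [-0.3, -0.4, -2.3]
gripper_width: 51.9
grasp_force: 63.3
```

```bash
python3 -m handwheel '[[-0.02,0.006,0,0,0,0,-1],[-0.05,0.014,0,0,0,0,-1],[-0.08,0.023,0,0,0,0,-1],[-0.1,0.029,0,0,0,0,-1],[-0.11,0.032,0,0,0,0,-1],[-0.1125,0.032,0.01,0,0,0,-1],[-0.1125,0.032,0.025,0,0,0,-1],[-0.1125,0.032,0.038,0,0,0,-1],[-0.1125,0.032,0.043,0,0,0,-1],[-0.1125,0.032,0.044,0,0,0,-1]]';python3 -m handwheel '[[0,0,0,0,0,0,-1],[0,0,0.001,0,0,0,-1],[0,0,0.001,0,0,0,-1]]'
```

```text
clock: 9.65
position: [467.2, -28.8, 8.2]
ee_rot: [1.0, 0.0, -0.0, 0.0]
contact_force: [-0.5, -0.7, -1.9]
gripper_width: 51.5
grasp_force: 63.3
clock: 10.02
position: [467.3, -28.8, 8.1]
ee_rot: [1.0, 0.0, 0.0, -0.0]
contact_force: [-0.5, -0.2, -1.7]
gripper_width: 51.9
grasp_force: 63.3
```

```bash
python3 -m handwheel '[[0,0,0.001,0,0,0,-1],[0,0,0.001,0,0,0,-1],[0,0,0.001,0,0,0,0],[0,0,0.001,0,0,0,0.4],[0,0,0.001,0,0,0,0.4],[0,0,0.001,0,0,0,0.4],[0,0,-0.03,0,0,0,0.4],[0,0,-0.08,0,0,0,0.5],[0,0,-0.13,0,0,0,1],[0,0,-0.14,0,0,0,1]]'; python3 -m handwheel '[[0.05,0.04,0,0,0,0,1],[0.09,0.08,0,0,0,0,1],[0.11,0.1,0,0,0,0,1],[0.116,0.102,0,0,0,0,1],[0.116,0.102,0,0,0,0,1],[0.116,0.102,0,0,0,0,1]]'
python3 - <<'E'
from h import *
s=read_state();p,d=get_image("wrist");cv2.imwrite("pics/w2.png",p);print(list(s["position"]),list(s["ee_rot"]))
E
```

```text
clock: 11.28
position: [469.1, -28.4, 151.3]
ee_rot: [1.0, 0.0, 0.004, -0.001]
contact_force: [-0.0, -0.4, -0.3]
gripper_width: 85.6
grasp_force: 0.0
clock: 12.02
position: [582.3, -130.0, 147.6]
ee_rot: [1.0, 0.001, -0.0, -0.0]
contact_force: [-0.5, 0.4, -0.1]
gripper_width: 85.2
grasp_force: 0.0
[np.float64(582.2863999138084), np.float64(-130.00308394283468), np.float64(147.60619186883528)] [np.float64(0.9999997391118238), np.float64(0.0005316799761745516), np.float64(-0.0004736119104581803), np.float64(-0.00012159130506535973)]
```

View pics/w2.png

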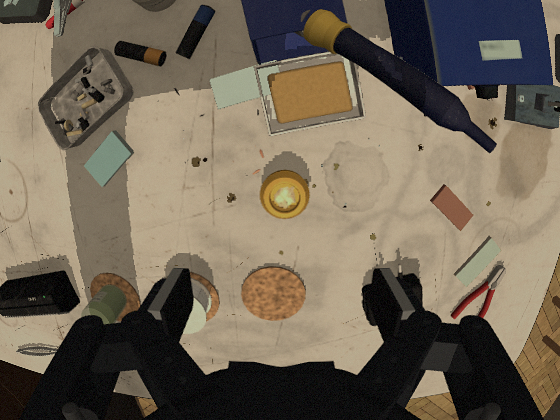

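The tub is at (285,195), ring centre, and its coaster is at (273,293). The bottle and spool stand on their coasters.

```bash
python3 - <<'E'
from h import *
pos=np.array([582.3,-130.0,147.6]);q=[1,0.0005,-0.0005,-0.0001]
for uv,z in [((285,195),15),((273,293),4)]: print(wplane(uv,z,pos,q).round(1))
E
python3 go.py 584 -131 2 0
```

```text
[ 584.5 -133.    15. ]
[ 476.3 -121.3    4. ]
pos [ 582.4 -130.   147.9] d [0.0016 0.0011 0.1459] w [-0.0002  0.0005  0.0013] t 12.07 w 85.7
```

```bash
python3 -m handwheel '[[0.002,0.0015,0.04,0,0,0,1],[0.002,0.0015,0.08,0,0,0,1],[0.002,0.0015,0.115,0,0,0,1],[0.002,0.0015,0.135,0,0,0,1],[0.002,0.0015,0.145,0,0,0,1],[0.002,0.0015,0.145,0,0,0,1],[0.002,0.0015,0.145,0,0,0,0.2],[0.002,0.0015,0.145,0,0,0,-0.2],[0.002,0.0015,0.145,0,0,0,-1],[0.002,0.0015,0.145,0,0,0,-1]]'; python3 -m handwheel '[[0,0,0,0,0,0,-1],[0,0,0,0,0,0,-1],[0,0,-0.02,0,0,0,-1],[0,0,-0.05,0,0,0,-1],[0,0,-0.05,0,0,0,-1],[0,0,-0.05,0,0,0,-1]]';python3 go.py 475.6 -121 8 0
python3 - <<'E'
from h import *
s=read_state();p,d=get_image("wrist");cv2.imwrite("pics/w3.png",cv2.resize(p[100:380,120:440],None,fx=1.8,fy=1.8))
E
```

```text
clock: 13.32
position: [585.7, -132.3, 4.3]
ee_rot: [1.0, 0.0, 0.001, 0.0]
contact_force: [-1.4, 0.0, 4.4]
gripper_width: 40.0
grasp_force: 59.7
clock: 14.08
position: [584.6, -132.2, 52.4]
ee_rot: [1.0, -0.0, -0.0, -0.0]
contact_force: [-0.3, 0.5, -1.7]
gripper_width: 39.9
grasp_force: 60.6
pos [ 584.6 -132.2   52.4] d [-0.1089 -0.0112  0.0445] w [-0.0004  0.0007 -0.0003] t 14.07 w 39.9
```

View pics/w3.png

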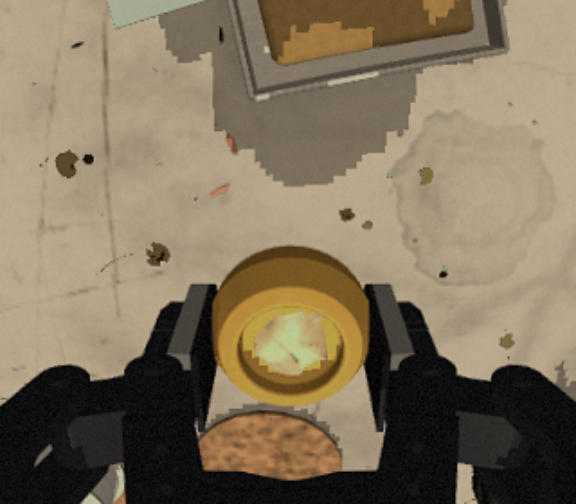

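The tub is held level between the pads.

```bash
python3 -m handwheel '[[-0.02,-0.002,0,0,0,0,-1],[-0.05,-0.005,0,0,0,0,-1],[-0.08,-0.008,0,0,0,0,-1],[-0.1,-0.01,0,0,0,0,-1],[-0.107,-0.011,0,0,0,0,-1],[-0.109,-0.011,0.01,0,0,0,-1],[-0.109,-0.011,0.025,0,0,0,-1],[-0.109,-0.011,0.038,0,0,0,-1],[-0.109,-0.011,0.043,0,0,0,-1],[-0.109,-0.011,0.0445,0,0,0,-1]]';python3 -m handwheel '[[0,0,0,0,0,0,-1],[0,0,0.001,0,0,0,-1],[0,0,0.001,0,0,0,-1]]'
```

```text
clock: 15.38
position: [475.9, -121.4, 8.2]
ee_rot: [1.0, 0.0, -0.001, 0.0]
contact_force: [-3.4, 0.8, 10.2]
gripper_width: 39.6
grasp_force: 61.6
clock: 15.75
position: [476.4, -121.4, 8.2]
ee_rot: [1.0, 0.0, 0.0, 0.0]
contact_force: [-3.0, 0.4, 7.4]
gripper_width: 39.9
grasp_force: 61.4
```

```bash
python3 -m handwheel '[[0,0,0,0,0,0,-0.2],[0,0,0,0,0,0,0.15],[0,0,0,0,0,0,0.15],[0,0,0,0,0,0,0.15],[0,0,-0.02,0,0,0,0.2],[0,0,-0.07,0,0,0,0.2],[0,0,-0.12,0,0,0,1],[0,0,-0.15,0,0,0,1],[0,0,-0.15,0,0,0,1]]'; python3 -m handwheel '[[0.02,-0.045,0,0,0,0,1],[0.044,-0.095,0,0,0,-0.1,1],[0.067,-0.145,0,0,0,-0.2,1],[0.09,-0.195,0,0,0,-0.298,1],[0.113,-0.245,0,0,0,-0.298,1],[0.135,-0.295,0,0,0,-0.298,1],[0.152,-0.33,0,0,0,-0.298,1],[0.159,-0.346,0,0,0,-0.298,1],[0.159,-0.346,0,0,0,-0.298,1],[0.159,-0.346,0,0,0,-0.298,1]]'
python3 - <<'E'
from h import *
s=read_state();p,d=get_image("wrist");cv2.imwrite("pics/w4.png",p);print(list(s["position"]),list(s["ee_rot"]))
E
```

```text
clock: 16.88
position: [477.7, -121.3, 159.9]
ee_rot: [1.0, 0.0, 0.003, -0.0]
contact_force: [0.7, 0.4, -1.4]
gripper_width: 85.1
grasp_force: 0.0
clock: 18.12
position: [634.4, 223.4, 156.9]
ee_rot: [0.989, 0.148, -0.001, 0.0]
contact_force: [-0.7, -0.1, 0.0]
gripper_width: 85.3
grasp_force: 0.0
[np.float64(634.3598025059185), np.float64(223.40157266634307), np.float64(156.86692646724305)] [np.float64(0.9889849835409811), np.float64(0.14801366973078384), np.float64(-0.0007750375960811052), np.float64(0.00023498935391393335)]
```

View pics/w4.png

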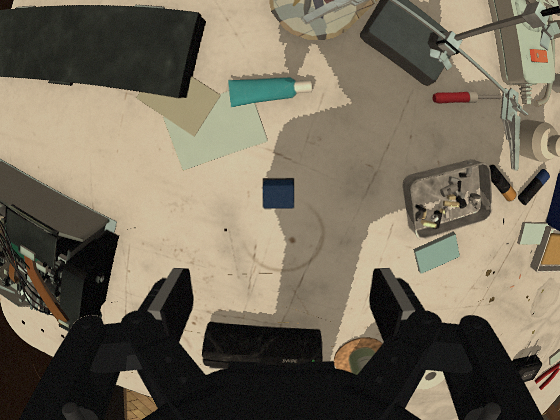

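The relay sits square to the tool, its top centre at about (279,195).

```bash
python3 - <<'E'
from h import *
p=cv2.imread("pics/w4.png")
cv2.imwrite("pics/w4c.png",cv2.resize(p[165:225,240:320],None,fx=8,fy=8,interpolation=cv2.INTER_CUBIC))
pos=np.array([634.3,223.5,156.9]);q=[0.98898,0.148,-0.0008,0.0002]
for uv,z in [((279,195),24)]: print(wplane(uv,z,pos,q).round(1))
E
python3 go.py 633.8 224.6 3 17
```

```text
[635.7 226.4  24. ]
pos [634.5 223.3 157.3] d [-0.0002 -0.0015  0.1543] w [0.0001 0.0009 0.0002] t 18.18 w 85.3
```

View pics/w4c.png

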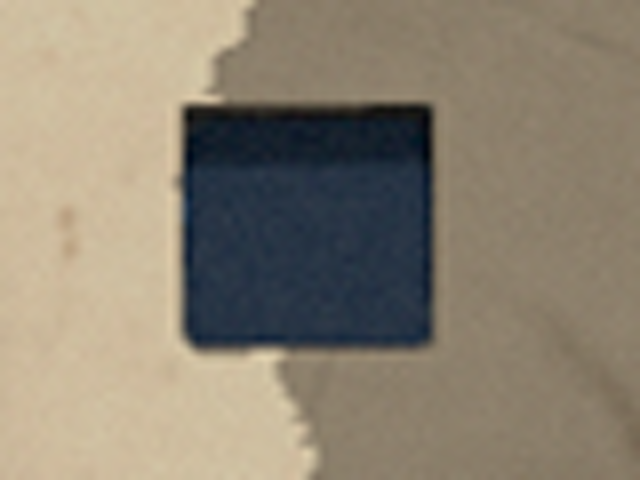

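The crop shows the case top spanning columns 185–430 and rows 160–348, so its centre is at (278.4,196.7) in the full picture.

```bash
python3 -m handwheel '[[0.001,-0.002,0.04,0,0,0,1],[0.001,-0.002,0.085,0,0,0,1],[0.001,-0.002,0.12,0,0,0,1],[0.001,-0.002,0.143,0,0,0,1],[0.001,-0.002,0.153,0,0,0,1],[0.001,-0.002,0.153,0,0,0,0.5],[0.001,-0.002,0.153,0,0,0,0],[0.001,-0.002,0.153,0,0,0,-0.2],[0.001,-0.002,0.153,0,0,0,-1],[0.001,-0.002,0.153,0,0,0,-1]]'; python3 -m handwheel '[[0,0,0,0,0,0,-1],[0,0,0,0,0,0,-1],[0,0,-0.03,0,0,0,-1],[0,0,-0.08,0,0,0,-1],[0,0,-0.12,0,0,0,-1],[0,0,-0.13,0,0,0,-1],[0,0,-0.13,0,0,0,-1],[0,0,-0.13,0,0,0,-1]]'
python3 - <<'E'
from h import *
s=read_state();p,d=get_image("wrist");cv2.imwrite("pics/w5.png",cv2.resize(p[150:350,160:400],None,fx=2.5,fy=2.5))
E
```

```text
clock: 19.42
position: [636.2, 227.4, 5.7]
ee_rot: [0.989, 0.149, 0.001, -0.0]
contact_force: [-0.4, 0.2, 5.2]
gripper_width: 26.5
grasp_force: 61.4
clock: 20.42
position: [634.3, 226.4, 132.0]
ee_rot: [0.989, 0.148, -0.002, 0.001]
contact_force: [0.5, -0.1, -1.2]
gripper_width: 26.6
grasp_force: 60.7
```

View pics/w5.png

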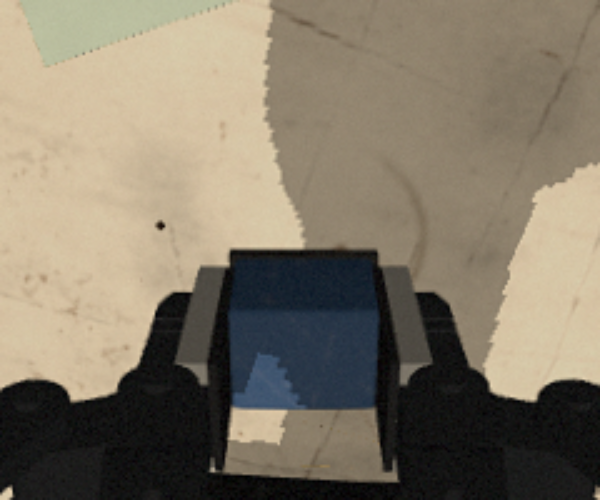

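Run:
```python
from h import *
s=read_state();pos=s["position"];q=s["ee_rot"]
p=wplane((281,293.2),pos[2]+20.5,pos,q);print(R.from_quat(q).inv().apply(p-pos).round(1))
p,d=get_image("top");cv2.imwrite("pics/top1.png",cv2.resize(p[150:270,210:370],None,fx=5,fy=5,interpolation=cv2.INTER_CUBIC))
```

```text
[  0.7  -0.6 -20.5]
```

View pics/top1.png

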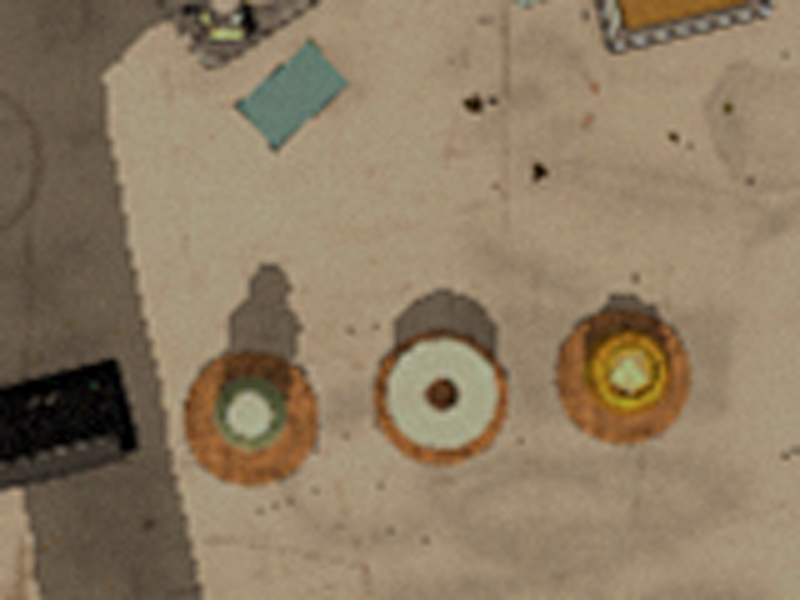

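All three items are well centred: cap (249,411) on coaster (251,418), spool hole (441,394) on (441,397), tub (628,371) on (623,376).

Run:
```python
from h import *
from go import goto
p=onplane("top",(297.8,228.4),34);print(p)
goto(p[0]-1.2,p[1],132,17);goto(p[0]-1.2,p[1],38,17)
```

```text
[468.48268954 -27.79243     34.        ]
pos [634.6 226.5 132.2] d [-0.2346  0.1939  0.0012] w [0.0007 0.0036 0.0013] t 20.52 w 26.6
pos [634.6 226.5 132.2] d [-0.2342  0.1939  0.0952] w [0.0007 0.0036 0.0013] t 20.52 w 26.6
```

```bash
python3 -m handwheel '[[-0.025,0.021,0,0,0,0,-1],[-0.06,0.05,0,0,0,0,-1],[-0.1,0.083,0,0,0,0,-1],[-0.14,0.116,0,0,0,0,-1],[-0.18,0.149,0,0,0,0,-1],[-0.21,0.174,0,0,0,0,-1],[-0.228,0.189,0,0,0,0,-1],[-0.234,0.194,0,0,0,0,-1],[-0.234,0.194,0,0,0,0,-1],[-0.234,0.194,0,0,0,0,-1]]'; python3 -m handwheel '[[0,0,0.03,0,0,0,-1],[0,0,0.06,0,0,0,-1],[0,0,0.08,0,0,0,-1],[0,0,0.09,0,0,0,-1],[0,0,0.092,0,0,0,-1],[0,0,0.092,0,0,0,-1]]'; python3 go.py 467.3 -28 38 17
```

```text
clock: 21.78
position: [469.7, -26.5, 134.3]
ee_rot: [0.989, 0.149, 0.0, 0.0]
contact_force: [0.6, 0.3, -0.5]
gripper_width: 26.8
grasp_force: 60.7
clock: 22.52
position: [469.4, -27.0, 42.8]
ee_rot: [0.989, 0.149, 0.001, -0.0]
contact_force: [-0.1, 0.1, 0.6]
gripper_width: 26.7
grasp_force: 60.7
pos [469.4 -27.   42.8] d [-0.0023  0.0004  0.0048] w [ 0.0002 -0.0012  0.002 ] t 22.52 w 26.7
```

```bash
python3 -m handwheel '[[-0.002,0.0005,0.001,0,0,0,-1],[-0.002,0.0005,0.002,0,0,0,-1],[-0.002,0.0005,0.003,0,0,0,-1],[-0.002,0.0005,0.003,0,0,0,-1]]'; python3 -m handwheel '[[0,0,0.001,0,0,0,-1],[0,0,0.001,0,0,0,-1]]'
```

```text
clock: 23.02
position: [467.2, -28.3, 39.7]
ee_rot: [0.989, 0.149, 0.0, 0.0]
contact_force: [-0.5, 0.5, 2.5]
gripper_width: 26.8
grasp_force: 61.1
clock: 23.28
position: [467.2, -28.4, 39.6]
ee_rot: [0.989, 0.149, 0.0, 0.0]
contact_force: [-3.5, 0.3, 12.0]
gripper_width: 26.9
grasp_force: 62.3
```

Contact is made, so I'll release and back off.

```bash
python3 -m handwheel '[[0,0,-0.0005,0,0,0,-0.6],[0,0,-0.0005,0,0,0,-0.2],[0,0,-0.0005,0,0,0,-0.1],[0,0,-0.0005,0,0,0,-0.1],[0,0,-0.02,0,0,0,-0.1],[0,0,-0.06,0,0,0,-0.1],[0,0,-0.11,0,0,0,-0.1],[0,0,-0.16,0,0,0,0],[0,0,-0.2,0,0,0,0.5]]'; python3 -m handwheel '[[0.05,-0.03,0,0,0,0,0.5],[0.1,-0.07,0,0,0,0,0.5],[0.14,-0.11,0,0,0,0,0.5],[0.17,-0.14,0,0,0,0,0.5],[0.17,-0.14,0,0,0,0,0.5],[0.17,-0.14,0,0,0,0,0.5]]'
python3 - <<'E'
from h import *
p,d=get_image("top");a=cv2.resize(p[200:260,240:355],(575,300),interpolation=cv2.INTER_CUBIC)
p,d=get_image("side");b=cv2.resize(p[165:265,225:340],None,fx=3,fy=3,interpolation=cv2.INTER_CUBIC)
b=cv2.copyMakeBorder(b,0,0,0,575-b.shape[1],0);cv2.imwrite("pics/end.png",np.vstack([a,b])[:600])
E
```

```text
clock: 24.4
position: [467.1, -28.3, 240.4]
ee_rot: [0.989, 0.149, 0.001, -0.0]
contact_force: [0.9, -0.5, -0.5]
gripper_width: 59.4
grasp_force: 0.0
clock: 25.15
position: [587.8, 155.1, 237.7]
ee_rot: [0.989, 0.149, -0.001, 0.0]
contact_force: [0.6, -0.3, 0.9]
gripper_width: 64.3
grasp_force: 0.0
```

View pics/end.png

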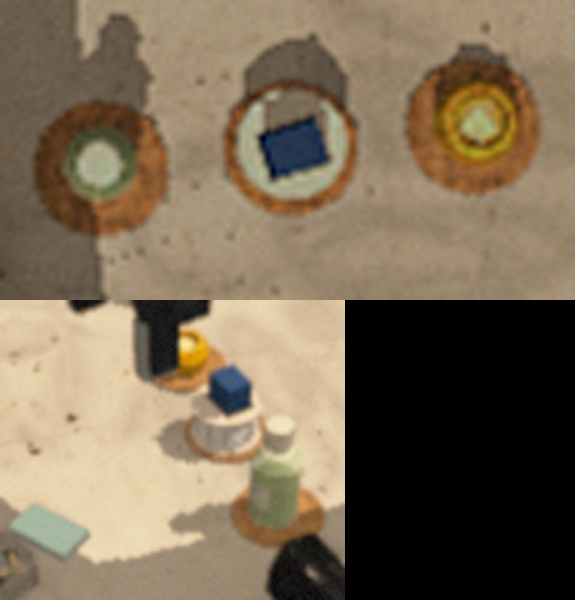

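The top crop shows the relay (294,148) centred on the spool (292,146) and upright. The bottle (100,164) and tub (478,121) are centred on their coasters, and the arm is clear of everything.

```bash
python3 -c "from bench import *; print(job_done())"
```

```text
the job is handed in; nothing more can be done
None
```

The job is handed in, but no verdict came back: in the last pictures the bottle, spool and tub stand centred on their coasters, the relay sits upright on the spool, and the robot never touched the reader or adapter.

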